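# Lock the artefact case with the square key

## Robot

A 7-joint arm with a two-finger parallel gripper is mounted at the origin on the work surface. World frame = base frame: x ahead of the robot, y to its left, z up, the work surface at z = 0. Lengths are in m, angles in rad, forces in N, time in s.
With the tool pointing down it reaches from about 0.4 to 0.85 m from the base axis. Payload 10.4 kg.
Tool frame: the origin (TCP) lies on the centre line of the jaws, within the pads' length; the fingertips stand 11 mm ahead of it and the grasp point (between the pads) lies 8 mm behind it; z points along the fingers, y is the line along which they close (so a half turn about z gives the same grasp; the last joint's range is limited). The gripper opens to 87 mm and grips with 3 to 60 N. Pads are 19 mm wide; open, the fingers measure 117 mm over their backs; the gripper's body (75 mm by 190 mm) begins 51 mm behind the grasp point.
Start: joints at [-1.245, 0.332, -0.065, 1.46, 0.022, 1.35, -0.088], TCP at [0.214, 0.587, 0.234] pointing down, gripper open.
Joint ranges: [-2.6, 2.6], [-0.5, 2.12], [-1.47, 1.34], [0.16, 2.42], [-1.27, 4.41], [0.06, 2.06], [-2.6, 2.6]. Speed limits (rad/s): [2.22, 2.22, 2.79, 2.79, 3.14, 3.14, 3.14].

## Interface

Orientations are given as a unit quaternion [x, y, z, w].
In Python, from bench import r gives the robot as it stands.
- The arm moves only by the shell command python3 -m pendant 'ROWS' [OPENING] [FORCE]. ROWS is JSON, a list of rows, each a list of 4 numbers: the shift along the tool's x, y, z in m, then the turn about the tool's z in rad. A call has 1 to 8 rows; each row shifts and turns the commanded pose from where the row before left it, along the tool's axes as they then stand; what a row does not reach is not made up. A row lasts 1/12 s, in which the tool goes at most 41.7 mm and 7.16 degrees, less where a joint would pass 70% of its speed; a pose out of reach is approached as far as the arm can. A call with a gripper value outside its range is refused whole. OPENING is the opening, from 0 (shut) to 1 (fully open), set as the call begins (- or left out, the last holds). The fingers move at their own pace and stop on an object; FORCE is the grip in N (left out, the last holds). Time passes only in rows, so rows that do not move let the fingers close. It gives the time, the measured TCP pose, the force, the opening and the grip force at its end, in the units of the state.
- r.read_state(): the state, without advancing time (a new reading comes with each control period).
- r.camera(name): name is "scene" or "top" or "wrist"; returns a dict with "img" (400x640x3 uint8, red, green, blue), "camera_matrix" (3x3 intrinsics, pixels), "xyz" and "attitude" of the camera in the world. Camera axes: x right, y down, z forward; pixel columns grow to the right and rows downward; lengths in m; the calibration is good to about 2 mm. The wrist camera is an equidistant fisheye: a pixel r from the principal point sees the ray r / f radians off the axis. A picture is of the moment at which its call begins. There is no depth.
- r.close_job(): hands the job in; it is judged then, once.
Trained networks look in the newest picture that a camera, given by its name, has taken for a name from the list of things; names that differ only in an ending like _2 or _b are one class to them, and where a whole thing is asked for, a point or a joint stands for the part that bears it (a point fixed in the world has none). Each returns a list of dicts, best first, with "score" (0 to 1); they miss things now and then, are a little off and sometimes report something else, mostly with a low value. They report only what shows in the picture. A call takes as long as a camera call. They do not tell look-alikes from the thing itself.
- r.outline_of(thing, camera): "mask" (400x640 bool, what is visible of it) and "bbox" ([centre column, centre row, width, height] in pixels, round what is visible of it).
The state is a dict: "time": time; "joint_positions": joint angles; "joint_vel": joint speeds; "joint_torque": joint torques, N m; "ee_pos": TCP position; "eef_rot": TCP orientation; "ft_force": force on the tool from outside, world axes, zero at the start; "torque": the same for the moment, N m; "width": finger opening in m; "grip_force": force on a finger pad.
Only numpy, scipy, OpenCV 4.12 (cv2) and the standard library are available. Lean on these libraries where they do the work, as an engineer would, in place of code of your own. Each camera call takes 0.05 s, during which the arm holds its last target. There are 200 camera calls.

## Task

Lock the storage case: take the square key with the flat paddle head from the wooden stand, find the socket of the lock on the lid and push the key fully home, then turn it clockwise to the stop and leave the key standing in the lock. Work gently - the key must not be rammed or forced - touch the lock with nothing but the key, and leave the round key, the pots and the bowl where they are.

Things in the scene. Friction and masses are not known exactly. Their poses are not given: they have to be found in the camera images.
- case: shallow blue-grey painted steel storage case, closed, fixed to the table: 260 (its x) x 300 (its y) x 100 mm high, lid included. Origin: centre of its underside; x towards its hinged back, z up. Its lid carries the lock and, near one back corner, a small clay pot
- lock: dark steel lock housing, 110 x 110 mm, walls 5 mm, rim 28 mm high, fixed on the lid 50 mm in front of its centre. Origin: centre of its underside, on the lid (100 mm above the table); axes as the case's. Inside: a round steel ring (62 mm outside, 49 mm inside, top at 34 mm) in a grey bezel, in it the flat rotor face (48 mm across, at 26 mm), with a black radial line and the square socket
- mid (a point): point on the housing's centre line at the rotor face's height (lock z = 26 mm), axes as the lock's. CAUTION: ring, rotor and square socket, all on one axis (13.5 mm wide, 16 mm deep, floor at lock z = 10 mm) sit off this point by up to 7 mm in lock x and up to 7 mm in lock y, differently each time, and do not give way to a push; no pose tells it, so find the socket by feel or by sight
- rotor (a joint): angle of rotor and socket, rad, growing clockwise seen from above: the socket's yaw in the lock's frame is minus this value. At 0 the socket's sides lie along lock x and y and the black line points to lock -x. Starts at 0.05 to 0.35 (open); the hard stop at 1.5 is the locked position. Turns against a steady friction of about 0.12 N m, has no spring, stays where it is left
- key: the square key, 86 mm long, 0.1 kg: steel shank 12 mm square, 50 mm long, its foot tapering to 10 mm over the last 2 mm; above it a flat upright black paddle head 12 mm thick (key x), 50 mm wide (key y), 36 mm high. Origin: middle of the foot's end face, z up. It starts upright in one of the stand's holes, foot 6 mm above the table, yaw within 0.5 rad of the stand's
- round_key: another key, to be left alone: round 12 mm steel shank 50 mm long with a round black knob head 34 mm across, 76 mm high in all. Origin: centre of the shank's end. It stands upright in the stand's other hole
- stand: fixed wooden block 60 (its x) x 170 (its y) x 32 mm high with two round holes 18.5 mm wide and 26 mm deep, 45 mm either side of its middle along its y; the two keys stand in them, either way round. Origin: centre of its underside
- lid_pot: small clay pot, 56 mm wide, 60 mm high, standing on the case lid near a back corner; bystander. Origin: centre of its underside
- pot_a: clay pot, 90 mm wide, 110 mm high, on the table; bystander. Origin: centre of its underside
- pot_b: clay pot, 110 mm wide, 100 mm high, on the table; bystander. Origin: centre of its underside
- bowl: clay bowl, 100 mm wide, 45 mm high, on the table; bystander. Origin: centre of its underside
Mind the look-alikes: they are no part of the job. There is more than one size of the key; the one meant has the size given above.

How it is judged:
On the way:
1. the key stands fully home in the socket, the lock not yet turned (z of key in the frame of lock below 0.0135 m and horizontal distance between key and lock below 0.014 m and angle between the z axis of key and the z axis of lock, either way round below 0.15 rad and value of joint rotor below 0.8 rad), for 0.2 s.
At the end, for the whole second after the job is handed in: The rotor is turned clockwise to within 0.12 rad of its stop (joint above 1.38) and the key, let go and at rest, stands in the socket: its foot lower than 13.5 mm in the lock's frame (within 3.5 mm of the socket floor), within 14 mm of the lock's centre line, and upright within 0.15 rad (z of key in the frame of lock below 0.0135 m and horizontal distance between key and lock below 0.014 m and angle between the z axis of key and the z axis of lock, either way round below 0.15 rad and value of joint rotor above 1.38 rad and linear speed of key below 0.02 m/s); the robot touches nothing.
It fails at once if the key is rammed or forced: more than 40 N between key and lock (contact force between key and lock above 40 N).
It fails at once if the gripper or arm itself bears on the lock (contact force between any of the fingers, the arm and lock above 2 N).
It fails at once if the round key is taken or knocked (moved more than 20 mm) (distance of round_key from where it was at the start of the episode above 0.02 m).
It fails at once if a pot or the bowl is moved more than 20 mm (distance of any of lid_pot, pot_a, pot_b, bowl from where it was at the start of the episode above 0.02 m).
It also fails if it takes over 72 s, if anything falls off the work surface, if the arm or the gripper's body presses on something with over 40 N, if the wrist force passes 120 N, or if a joint passes its speed limit or range.

## Working session

There is one attempt and no reset: what is moved stays moved. The work goes in short steps, Python scripts to look and compute and a shell command to move; the robot and the scene stay as the last step left them, time stands still between calls to the robot, and variables do not carry over. Pictures are saved under pics/ and viewed, at most 10 in all, crops included, and the job is handed in when it is done.

```bash
mkdir -p pics; ls; cat > h.py <<'E'
import numpy as np, cv2
from scipy.spatial.transform import Rotation as R
from bench import r
def cam(n):
    c=r.camera(n); c['K']=np.array(c['camera_matrix']); a=np.array(c['attitude'],float)
    c['R']=R.from_quat(a).as_matrix() if a.size==4 else (a.reshape(3,3) if a.size==9 else R.from_euler('xyz',a).as_matrix())
    c['p']=np.array(c['xyz']); c['n']=n; return c
def ray(c,u,v):
    K=c['K']; x=(u-K[0,2])/K[0,0]; y=(v-K[1,2])/K[1,1]
    if c['n']=='wrist':
        t=np.hypot(x,y); s=np.sin(t)/t if t>1e-9 else 1; d=np.array([x*s,y*s,np.cos(t)])
    else: d=np.array([x,y,1.])
    return c['R']@d
def onz(c,u,v,z):
    d=ray(c,u,v); return c['p']+d*(z-c['p'][2])/d[2]
def proj(c,P):
    q=c['R'].T@(np.array(P)-c['p']); K=c['K']
    if c['n']=='wrist':
        h=np.hypot(q[0],q[1]); t=np.arctan2(h,q[2]); q=np.array([q[0]/h*t,q[1]/h*t,1])
    return K[0,0]*q[0]/q[2]+K[0,2],K[1,1]*q[1]/q[2]+K[1,2]
def save(n,im): cv2.imwrite('pics/'+n+'.png',cv2.cvtColor(im,cv2.COLOR_RGB2BGR))
E
python3 - <<'E'
from h import *
print(r.read_state())
for n in ['top','scene']:
    c=cam(n); save(n+'0',c['img']); print(n,c['attitude'],c['p'],c['K'].tolist())
    for t in ['case','lock','key','round_key','stand','lid_pot','pot_a','bowl']:
        for o in r.outline_of(t,n): print(t,round(o['score'],2),np.round(o['bbox']))
E
```

```text
pics
{'time': 0.0, 'joint_positions': array([-1.24462906,  0.33289933, -0.06464643,  1.46092335,  0.02160223,
        1.34991317, -0.08850735]), 'joint_vel': array([0.00030354, 0.00092765, 0.00025248, 0.00024437, 0.00052029,
       0.00048945, 0.00022436]), 'joint_torque': array([-1.19335862e-03, -6.23240805e+01,  2.40275235e-02, -3.89913726e+01,
       -6.13514450e-02,  3.94493539e-02,  1.64404619e-04]), 'ee_pos': array([0.21349696, 0.58701214, 0.23274523]), 'eef_rot': array([ 1.73519273e-01,  9.84830207e-01, -7.19301146e-04, -8.29523330e-05]), 'ft_force': array([-0.56098125, -0.22366641,  0.39325135]), 'torque': array([ 0.01885176, -0.01246413, -0.00868698]), 'grip_force': 0.0, 'width': 0.08690258993006902}
top [ 0.70905109 -0.70291854  0.03362998 -0.04495657] [ 0.46192819 -0.12691864  1.2255016 ] [[387.23581739782986, 0.0, 316.66923389061014], [0.0, 387.23581739782986, 197.52691267547917], [0.0, 0.0, 1.0]]
case 0.97 [234. 199. 119. 113.]
case 0.75 [398. 158.  33.  40.]
case 0.31 [234. 213.  47.  42.]
lock 0.64 [234. 215.  46.  44.]
key 0.4 [369. 245.  19.   5.]
key 0.38 [364. 210.
[... 352 characters left out ...]
 -0.4151839   0.98548319] [[485.32615392674234, 0.0, 318.0115068302304], [0.0, 485.32615392674234, 199.51890386008006], [0.0, 0.0, 1.0]]
case 0.63 [410. 180. 169. 148.]
case 0.56 [469. 150.  24.  28.]
case 0.38 [234. 196.  18.  22.]
lock 0.7 [395. 148.  66.  55.]
key 0.84 [232. 195.  19.  22.]
key 0.76 [271. 172.  31.  38.]
key 0.65 [264. 234.  20.  16.]
round_key 0.6 [396. 150.  64.  51.]
round_key 0.57 [200. 215.  16.  21.]
round_key 0.32 [163. 283.  48.  41.]
stand 0.97 [222. 216.  77.  54.]
lid_pot 0.88 [468. 149.  28.  30.]
lid_pot 0.41 [244. 309.  52.  51.]
pot_a 0.74 [246. 310.  53.  54.]
pot_a 0.65 [323. 275.  42.  46.]
pot_a 0.64 [393. 142.  20.  12.]
bowl 0.74 [163. 283.  46.  44.]
```

```bash
python3 - <<'E'
from h import *
a=cv2.imread('pics/top0.png'); cv2.imwrite('pics/top0c.png',cv2.resize(a[120:280,150:470],None,fx=2.5,fy=2.5,interpolation=cv2.INTER_CUBIC))
b=cv2.imread('pics/scene0.png'); cv2.imwrite('pics/scene0c.png',cv2.resize(b[100:300,180:480] if 0 else b[100:340,140:460],None,fx=2.5,fy=2.5,interpolation=cv2.INTER_CUBIC))
E
```

```text
(no output)
```

View pics/top0c.png

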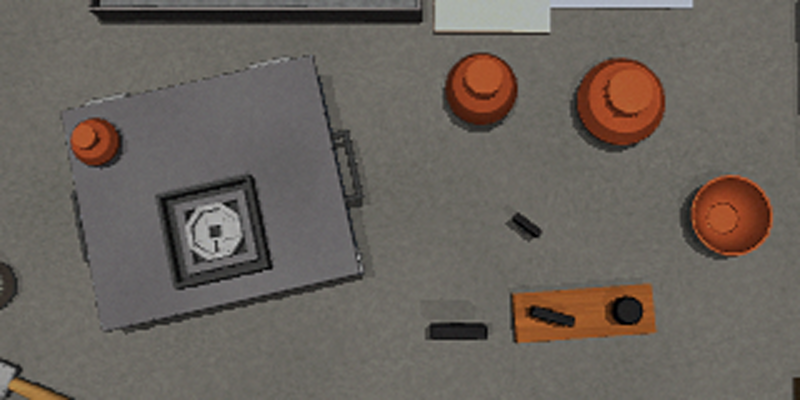

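View pics/scene0c.png

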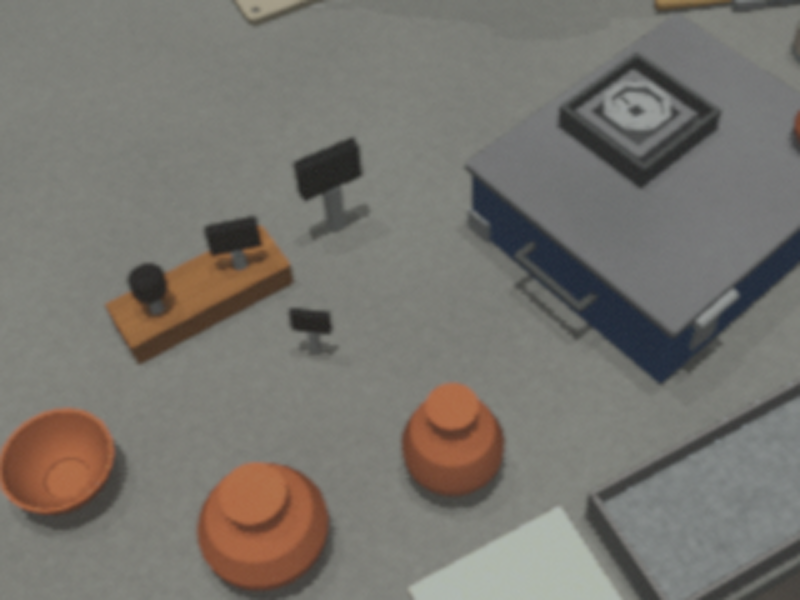

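Top view: possible keys are the stand key (371,246), a large key (333,252) and a small key (360,210). All three have paddle heads, and the round key is at (400,244). I choose the one in the stand, as described. The lock is at (236,213), with the rotor's black line pointing down in the image.

```bash
python3 - <<'E'
from h import *
c=cam('top'); g=c['img'].max(2)
def rect(m): 
    ct,_=cv2.findContours(m.astype('uint8'),cv2.RETR_EXTERNAL,cv2.CHAIN_APPROX_NONE); return cv2.minAreaRect(max(ct,key=cv2.contourArea))
m=np.zeros(g.shape,bool); m[238:254,358:384]=True
rr=rect((g<55)&m); print(rr)
bx=cv2.boxPoints(rr); print('key corners@.092',[np.round(onz(c,*p,.092)[:2],4) for p in bx]); print(np.round(onz(c,*rr[0],.092),4))
ms=(g<55)&m; ys,xs=np.nonzero(ms); e=cv2.fitLine(np.c_[xs,ys].astype('float32'),cv2.DIST_L2,0,.01,.01).ravel(); print(e)
for o in r.outline_of('key','top'): 
    if abs(o['bbox'][0]-369)<5: print(o['score'],rect(o['mask']))
o=r.outline_of('stand','top')[0]; q=rect(o['mask']); print('stand',q,[np.round(onz(c,*p,.032)[:2],3) for p in cv2.boxPoints(q)])
o=r.outline_of('case','top')[0]; q=rect(o['mask']); print('case',q,[np.round(onz(c,*p,.1)[:2],3) for p in cv2.boxPoints(q)])
o=r.outline_of('lock','top')[0]; q=rect(o['mask']); print('lock',q,[np.round(onz(c,*p,.128)[:2],3) for p in cv2.boxPoints(q)],onz(c,*q[0],.128))
print('rot',onz(c,150+215/2.5,120+231/2.5,.126), 'rk',onz(c,150+627/2.5,120+310/2.5,.076))
for n,z in (('pot_a',.11),('lid_pot',.16),('bowl',.045)):
  for o in r.outline_of(n,'top'): print(n,o['score'],onz(c,*o['bbox'][:2],z))
s=r.read_state(); print(R.from_quat(s['eef_rot']).as_matrix().round(3))
E
```

```text
((370.0137634277344, 246.4541473388672), (18.10291862487793, 5.4596099853515625), 16.699241638183594)
key corners@.092 [array([ 0.4466, -0.2368]), array([ 0.4617, -0.2414]), array([ 0.4472, -0.2915]), array([ 0.4322, -0.2868])]
[ 0.4469 -0.2641  0.092 ]
[9.6811056e-01 2.5052327e-01 3.7007144e+02 2.4613095e+02]
0.46 ((369.29998779296875, 246.10000610351562), (9.486830711364746, 1.8973664045333862), 18.43494987487793)
stand ((382.4222717285156, 244.95021057128906), (19.908418655395508, 57.287498474121094), 85.76361083984375) [array([ 0.474, -0.22 ]), array([ 0.488, -0.394]), array([ 0.428, -0.398]), array([ 0.414, -0.224])]
case ((235.19900512695312, 195.80990600585938), (91.91172790527344, 113.11970520019531), 77.27564239501953) [array([0.686, 0.329]), array([0.764, 0.002]), array([ 0.498, -0.062]), array([0.423, 0.256])]
lock ((235.03765869140625, 212.3702392578125), (38.81624984741211, 40.592811584472656), 76.4295654296875) [array([0.58 , 0.195]), array([0.608, 0.082]), array([0.501, 0.053]), array([0.473, 0.164])] [0.54003132 0.12348861 0.128     ]
rot [0.54011176 0.12118595 0.126     ] rk [ 0.45476116 -0.35636749  0.076     ]
pot_a 0.79 [ 0.70888205 -0.18385194  0.11      ]
pot_a 0.74 [ 0.69735569 -0.34174155  0.11      ]
lid_pot 0.74 [ 0.69391517 -0.3341557   0.16      ]
lid_pot 0.72 [0.63698733 0.25111116 0.16      ]
lid_pot 0.42 [ 0.45259052 -0.25697281  0.16      ]
bowl 0.77 [ 0.56973396 -0.48439551  0.045     ]
[[-0.94   0.342  0.   ]
 [ 0.342  0.94   0.   ]
 [ 0.     0.    -1.   ]]
```

```bash
cat >> h.py <<'E'
def plan(P,yaw,n):
    "rows taking the tool (down) to P with tool-y at world angle yaw (mod pi)"
    s=r.read_state(); M=R.from_quat(s['eef_rot']).as_matrix(); y0=np.arctan2(M[1,1],M[0,1])
    d=(y0-yaw+np.pi/2)%np.pi-np.pi/2; dp=(np.array(P)-s['ee_pos'])/n
    print('from',s['ee_pos'].round(4),'yaw',round(y0,3),'turn',round(d,3)); out=[]
    for i in range(n):
        a=y0-d*i/n; Y=np.array([np.cos(a),np.sin(a),0]); Z=np.array([0,0,-1.]); X=np.cross(Y,Z)
        out.append([round(float(dp@X),4),round(float(dp@Y),4),round(float(dp@Z),4),round(d/n,4)])
    print(out)
E
python3 - <<'E'
from h import *
plan([.50,.13,.30],.1,14)
E
```

```text
from [0.2136 0.5874 0.2336] yaw 1.222 turn 1.122
[[-0.0304, -0.0237, -0.0047, np.float64(0.0801)], [-0.0322, -0.0212, -0.0047, np.float64(0.0801)], [-0.0338, -0.0186, -0.0047, np.float64(0.0801)], [-0.0352, -0.0158, -0.0047, np.float64(0.0801)], [-0.0363, -0.0129, -0.0047, np.float64(0.0801)], [-0.0372, -0.01, -0.0047, np.float64(0.0801)], [-0.0379, -0.007, -0.0047, np.float64(0.0801)], [-0.0384, -0.0039, -0.0047, np.float64(0.0801)], [-0.0385, -0.0008, -0.0047, np.float64(0.0801)], [-0.0385, 0.0023, -0.0047, np.float64(0.0801)], [-0.0382, 0.0053, -0.0047, np.float64(0.0801)], [-0.0376, 0.0084, -0.0047, np.float64(0.0801)], [-0.0368, 0.0114, -0.0047, np.float64(0.0801)], [-0.0358, 0.0143, -0.0047, np.float64(0.0801)]]
```

```bash
sed -i 's/round(d\/n,4)/round(float(d\/n),3)/' h.py
python3 -m pendant '[[-0.030,-0.024,-0.005,0.08],[-0.032,-0.021,-0.005,0.08],[-0.034,-0.019,-0.005,0.08],[-0.035,-0.016,-0.005,0.08],[-0.036,-0.013,-0.005,0.08],[-0.037,-0.010,-0.005,0.08],[-0.038,-0.007,-0.005,0.08],[-0.038,-0.004,-0.005,0.08]]' 1
python3 -m pendant '[[-0.0385,-0.001,-0.005,0.08],[-0.0385,0.002,-0.005,0.08],[-0.038,0.005,-0.005,0.08],[-0.038,0.008,-0.005,0.08],[-0.037,0.011,-0.005,0.08],[-0.036,0.014,-0.005,0.08],[0,0,0,0],[0,0,0,0]]'
python3 - <<'E'
from h import *
c=cam('wrist'); save('w1',c['img']); print(c['p'],c['R'].round(3).tolist(),c['K'].tolist())
o=r.outline_of('lock','wrist'); print([(x['score'],x['bbox']) for x in o]); print(proj(c,[.54,.123,.126]))
plan([.447,-.264,.19],-.27,10)
print(r.read_state()['joint_positions'])
E
```

```text
time: 1.97
ee_pos: [0.3765, 0.3243, 0.2741]
eef_rot: [0.476, 0.879, 0.0, -0.0]
ft_force: [1.7, 0.8, 1.0]
width: 0.0873
grip_force: 0.0
time: 2.63
ee_pos: [0.4983, 0.1268, 0.304]
eef_rot: [0.672, 0.741, 0.0, 0.0]
ft_force: [0.2, 0.9, -0.5]
width: 0.0873
grip_force: 0.0
[0.49067047 0.20736445 0.45521298] [[0.995, 0.092, 0.03], [0.097, -0.951, -0.292], [0.002, 0.294, -0.956]] [[309.70691628693146, 0.0, 323.6075217148204], [0.0, 309.70691628693146, 199.56261444512725], [0.0, 0.0, 1.0]]
[(0.84, [360.1, 184.8, 107.9, 109.8])]
(np.float64(360.0663546104725), np.float64(188.8182312732703))
from [0.497  0.1299 0.3034] yaw 0.103 turn 0.373
[[-0.0387, -0.009, 0.0113, 0.037], [-0.039, -0.0076, 0.0113, 0.037], [-0.0392, -0.0061, 0.0113, 0.037], [-0.0394, -0.0047, 0.0113, 0.037], [-0.0396, -0.0032, 0.0113, 0.037], [-0.0397, -0.0017, 0.0113, 0.037], [-0.0397, -0.0002, 0.0113, 0.037], [-0.0397, 0.0013, 0.0113, 0.037], [-0.0396, 0.0027, 0.0113, 0.037], [-0.0395, 0.0042, 0.0113, 0.037]]
[-0.73330783  0.04310613  0.40570498  1.65908486 -0.01771935  1.44312364
 -0.22233894]
```

View pics/w1.png

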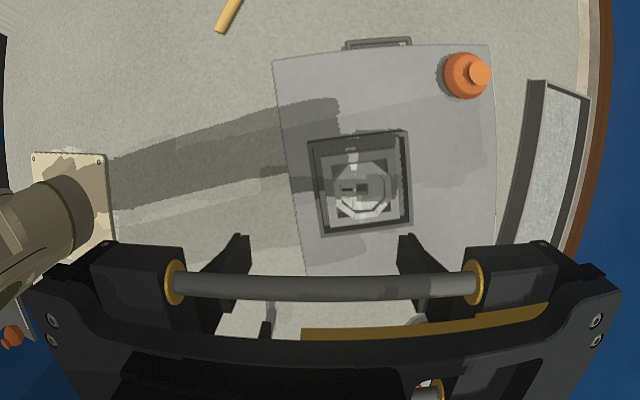

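The wrist view shows the lock at (360,185), with the socket near (363,188) and its black line pointing left. I'll rectify it at rotor-face height and measure.

```bash
cat >> h.py <<'E'
def ortho(c,ctr,z,half=.06,px=600):
    k=np.linspace(-half,half,px); mx=np.zeros((px,px),'f4'); my=mx.copy()
    for i,a in enumerate(k[::-1]):      # rows: world x up; cols: world y to the left
        for j,b in enumerate(k[::-1]): mx[i,j],my[i,j]=proj(c,[ctr[0]+a,ctr[1]+b,z])
    return cv2.remap(c['img'],mx,my,cv2.INTER_CUBIC)
E
python3 - <<'E'
from h import *
c=cam('wrist'); save('lk1',ortho(c,[.54,.123],.126)); 
E
```

```text
(no output)
```

View pics/lk1.png

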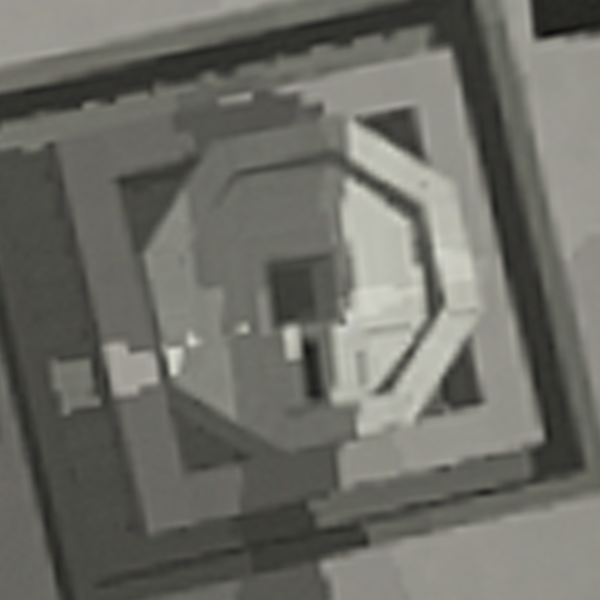

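Socket centre is about (0.542,0.123). I need a closer look for its yaw, which is on the way to the key.

```bash
python3 -m pendant '[[-0.028,0.012,0.03,0],[-0.028,0.012,0.03,0],[-0.028,0.012,0.03,0],[0,0.005,0.02,0],[0,0,0,0],[0,0,0,0]]'
python3 - <<'E'
from h import *
c=cam('wrist'); save('w2',c['img']); print(c['p'],proj(c,[.542,.123,.126])); save('lk2',ortho(c,[.54,.123],.126)); 
plan([.447,-.264,.19],-.27,10)
E
```

```text
time: 3.28
ee_pos: [0.5447, 0.0533, 0.1953]
eef_rot: [0.669, 0.743, -0.001, -0.001]
ft_force: [-0.1, 0.5, 0.4]
width: 0.087
grip_force: 0.0
[0.53697717 0.13384675 0.34660022] (np.float64(329.5265037527594), np.float64(123.09458100408995))
from [0.5454 0.0537 0.1966] yaw 0.105 turn 0.375
[[-0.0306, -0.0131, 0.0007, 0.037], [-0.031, -0.012, 0.0007, 0.037], [-0.0315, -0.0108, 0.0007, 0.037], [-0.0318, -0.0096, 0.0007, 0.037], [-0.0322, -0.0084, 0.0007, 0.037], [-0.0325, -0.0072, 0.0007, 0.037], [-0.0327, -0.006, 0.0007, 0.037], [-0.0329, -0.0047, 0.0007, 0.037], [-0.0331, -0.0035, 0.0007, 0.037], [-0.0332, -0.0022, 0.0007, 0.037]]
```

View pics/lk2.png

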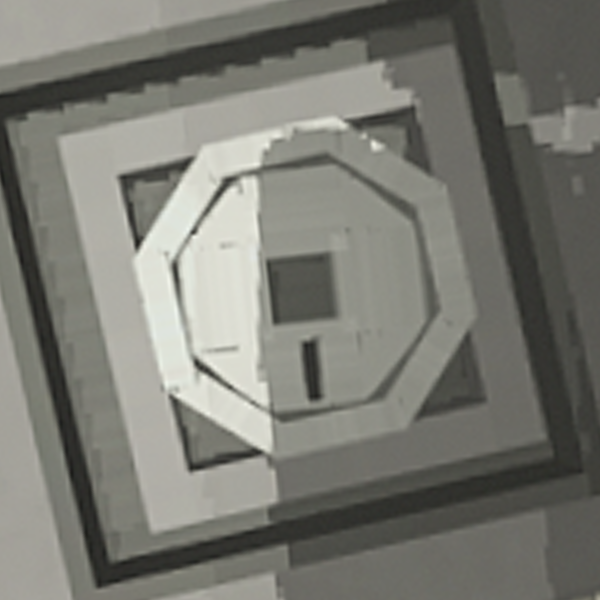

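Socket corners in the rectified picture are about (266,260), (331,253), (337,318) and (272,325). That gives a centre of (0.5422,0.1227) and a socket yaw of about +0.11. The lock's yaw is about 0.22, so the rotor is at about 0.11. Next is the key.

```bash
python3 -m pendant '[[-0.031,-0.013,0,0.037],[-0.031,-0.012,0,0.037],[-0.031,-0.011,0,0.037],[-0.032,-0.010,0,0.037],[-0.032,-0.008,0,0.037],[-0.032,-0.007,0,0.037],[-0.033,-0.006,0,0.037],[-0.033,-0.005,0,0.037]]'
python3 -m pendant '[[-0.023,-0.003,0,0.037],[-0.02,-0.002,0,0.037],[0,0,0,0],[0,0,0,0]]'
python3 - <<'E'
from h import *
print(r.read_state()['ee_pos'])
c=cam('wrist'); print(c['p'],proj(c,[.447,-.264,.092])); a=ortho(c,[.447,-.264],.092); 
b=ortho(c,[.447,-.264],.092,.14,500); save('k1',np.hstack([cv2.resize(a,(400,400)),cv2.resize(b,(400,400))]))
E
```

```text
time: 4.0
ee_pos: [0.4669, -0.2021, 0.198]
eef_rot: [0.772, 0.636, 0.002, 0.001]
ft_force: [0.9, -0.4, -1.1]
width: 0.0868
grip_force: 0.0
time: 4.33
ee_pos: [0.453, -0.243, 0.1969]
eef_rot: [0.795, 0.606, 0.001, 0.0]
ft_force: [-0.4, 0.8, 1.3]
width: 0.0873
grip_force: 0.0
[ 0.45298312 -0.24296657  0.19690435]
[ 0.47458339 -0.16497717  0.3482319 ] (np.float64(322.52884299975597), np.float64(225.71533277974726))
```

View pics/k1.png

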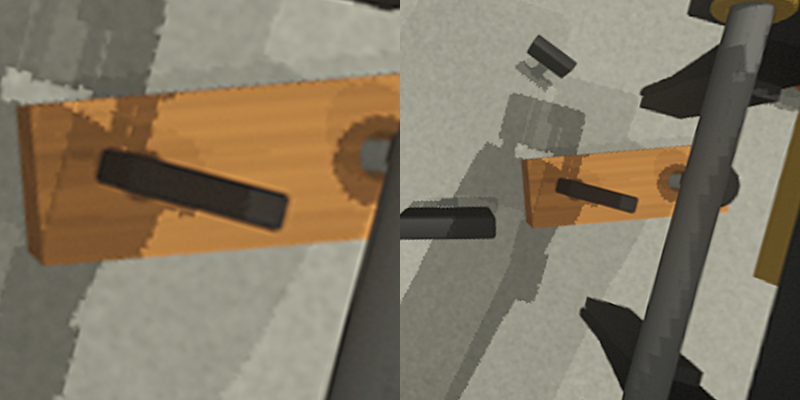

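The rectified crop shows the stand key's paddle from about (100,165) to (285,212). The small key is at about (550,55) and the large key at the left edge, so the stand key is the middle size. I'll fit its box model to the mask.

```bash
cat >> h.py <<'E'
from scipy.optimize import minimize
def fitkey(c,mask,x0,y0,yaw0,foot,s=1.0,free=False,S=8):
    ys,xs=np.nonzero(mask); o=np.array([xs.min()-8,ys.min()-8]); w,h=xs.max()-o[0]+9,ys.max()-o[1]+9
    M=cv2.resize(mask[o[1]:o[1]+h,o[0]:o[0]+w].astype('f4'),None,fx=S,fy=S)>.5
    def cost(p):
        X,Y,a,k=p if free else (*p,s); ca,sa=np.cos(a),np.sin(a)
        P=[(X+ca*i-sa*j,Y+sa*i+ca*j,z) for i in (-.006*k,.006*k) for j in (-.025*k,.025*k) for z in (foot+.050*k,foot+.086*k)]
        q=((np.array([proj(c,t) for t in P])-o+.5)*S-.5)
        I=np.zeros(M.shape,'uint8'); cv2.fillConvexPoly(I,cv2.convexHull(np.round(q*16).astype('int32')),1,shift=4)
        return 1-(M&(I>0)).sum()/(M|(I>0)).sum()
    p0=[x0,y0,yaw0]+([s] if free else [])
    sx=np.array(p0+np.zeros((len(p0)+1,len(p0)))); 
    for i in range(len(p0)): sx[i+1,i]+=[.006,.006,.1,.1][i]
    f=minimize(cost,p0,method='Nelder-Mead',options=dict(initial_simplex=sx,maxiter=250)); return f.x,1-f.fun
E
python3 - <<'E'
from h import *
c=cam('wrist'); g=c['img'].max(2)
u,v=proj(c,[.447,-.264,.074]); 
n,l,st,_=cv2.connectedComponentsWithStats((g<62).astype('uint8'))
roi=l[int(v)-6:int(v)+7,int(u)-6:int(u)+7]; k=np.bincount(roi[roi>0]).argmax(); print(st[k],u,v)
m=l==k
for fr in (0,1): print(fitkey(c,m,.447,-.264,-.27,.006,free=fr))
for o in r.outline_of('key','wrist'):
    print(o['score'],o['bbox'], (o['mask']&m).sum()/(o['mask']|m).sum())
    if (o['mask']&m).sum()>100: print(fitkey(c,o['mask'],.447,-.264,-.27,.006))
E
```

```text
[319 193  14  60 710] 322.4855728406516 219.7817173222401
(array([ 0.44953349, -0.26557852, -0.2514686 ]), np.float64(0.8394945755281723))
(array([ 0.44889699, -0.26772339, -0.25772458,  0.95333994]), np.float64(0.916733255475649))
0.93 [271.2, 114.8, 45.0, 83.7] 0.0
0.81 [323.9, 224.6, 20.4, 64.6] 0.8054919908466819
(array([ 0.44886185, -0.26689041, -0.26599395]), np.float64(0.8947204754336259))
0.68 [422.6, 162.5, 26.1, 39.0] 0.0
```

```bash
python3 - <<'E'
from h import *
plan([.449,-.2665,.13],-.26,3)
plan([.449,-.2665,.067],-.26,6)
E
```

```text
from [ 0.4534 -0.2415  0.1962] yaw -0.265 turn -0.005
[[-0.0084, 0.0008, 0.0221, -0.002], [-0.0084, 0.0008, 0.0221, -0.002], [-0.0084, 0.0008, 0.0221, -0.002]]
from [ 0.4534 -0.2415  0.1962] yaw -0.265 turn -0.005
[[-0.0042, 0.0004, 0.0215, -0.001], [-0.0042, 0.0004, 0.0215, -0.001], [-0.0042, 0.0004, 0.0215, -0.001], [-0.0042, 0.0004, 0.0215, -0.001], [-0.0042, 0.0004, 0.0215, -0.001], [-0.0042, 0.0004, 0.0215, -0.001]]
```

```bash
python3 -m pendant '[[-0.0085,0.001,0.022,0],[-0.0085,0.001,0.022,0],[-0.008,0.0005,0.022,0],[0,0,0.021,0],[0,0,0.021,0],[0,0,0.021,0],[0,0,0,0],[0,0,0,0]]' 1 &&
python3 -m pendant '[[0,0,0,0],[0,0,0,0],[0,0,0,0],[0,0,0,0],[0,0,0,0],[0,0,0,0],[0,0,0,0],[0,0,0,0]]' 0 30
```

```text
time: 5.15
ee_pos: [0.4482, -0.2668, 0.0665]
eef_rot: [0.795, 0.607, -0.001, -0.001]
ft_force: [0.1, -0.1, -0.5]
width: 0.0869
grip_force: 0.0
time: 5.82
ee_pos: [0.4482, -0.2679, 0.0669]
eef_rot: [0.795, 0.606, 0.0, 0.0]
ft_force: [0.5, 0.3, -0.0]
width: 0.0416
grip_force: 0.0
```

```bash
python3 -m pendant '[[0,0,0,0],[0,0,0,0],[0,0,0,0],[0,0,0,0],[0,0,0,0],[0,0,0,0],[0,0,0,0],[0,0,0,0]]' 0 40; python3 - <<'E'
from h import *
print(r.read_state()['width'])
plan([.449,-.2665,.23],-.26,8)
E
```

```text
time: 6.48
ee_pos: [0.4481, -0.2679, 0.0668]
eef_rot: [0.795, 0.606, -0.0, -0.0]
ft_force: [0.2, 0.2, 0.6]
width: 0.0118
grip_force: 40.0
0.011833990387547592
from [ 0.4481 -0.2679  0.0668] yaw -0.268 turn -0.008
[[0.0002, 0.0001, -0.0204, -0.001], [0.0002, 0.0001, -0.0204, -0.001], [0.0002, 0.0001, -0.0204, -0.001], [0.0002, 0.0001, -0.0204, -0.001], [0.0002, 0.0001, -0.0204, -0.001], [0.0002, 0.0001, -0.0204, -0.001], [0.0002, 0.0001, -0.0204, -0.001], [0.0002, 0.0001, -0.0204, -0.001]]
```

```bash
python3 -m pendant '[[0,0,-0.01,0],[0,0,-0.02,0],[0,0,-0.028,0],[0,0,-0.028,0],[0,0,-0.028,0],[0,0,-0.028,0],[0,0,-0.02,0],[0,0,0,0]]'; python3 - <<'E'
from h import *
plan([.542,.1227,.235],.115,12)
E
```

```text
time: 7.15
ee_pos: [0.4496, -0.2691, 0.2335]
eef_rot: [0.795, 0.606, 0.002, 0.002]
ft_force: [0.9, 0.2, 0.3]
width: 0.0118
grip_force: 40.0
from [ 0.4496 -0.2691  0.2335] yaw -0.269 turn -0.384
[[0.0335, -0.0012, -0.0001, -0.032], [0.0335, -0.0002, -0.0001, -0.032], [0.0335, 0.0009, -0.0001, -0.032], [0.0335, 0.002, -0.0001, -0.032], [0.0334, 0.003, -0.0001, -0.032], [0.0333, 0.0041, -0.0001, -0.032], [0.0331, 0.0052, -0.0001, -0.032], [0.033, 0.0062, -0.0001, -0.032], [0.0327, 0.0073, -0.0001, -0.032], [0.0325, 0.0083, -0.0001, -0.032], [0.0322, 0.0094, -0.0001, -0.032], [0.0319, 0.0104, -0.0001, -0.032]]
```

```bash
python3 -m pendant '[[0.0335,-0.001,0,-0.032],[0.0335,0,0,-0.032],[0.0335,0.001,0,-0.032],[0.0335,0.002,0,-0.032],[0.0335,0.003,0,-0.032],[0.0335,0.004,0,-0.032],[0.033,0.005,0,-0.032],[0.033,0.006,0,-0.032]]' && python3 -m pendant '[[0.033,0.007,0,-0.032],[0.0325,0.0085,0,-0.032],[0.032,0.0095,0,-0.032],[0.032,0.0105,0,-0.032],[0,0,0,0],[0,0,0,0]]'; python3 - <<'E'
from h import *
plan([.542,.1227,.213],.115,2)
c=cam('wrist'); save('w3',c['img']); print(c['p'])
E
```

```text
time: 7.82
ee_pos: [0.5093, -0.0052, 0.2288]
eef_rot: [0.711, 0.703, -0.0, -0.0]
ft_force: [1.3, -0.5, -1.1]
width: 0.0117
grip_force: 40.0
time: 8.32
ee_pos: [0.54, 0.126, 0.2281]
eef_rot: [0.664, 0.748, -0.001, -0.0]
ft_force: [-0.6, -0.4, -0.1]
width: 0.0114
grip_force: 40.0
from [0.54   0.126  0.2281] yaw 0.119 turn 0.004
[[-0.0017, 0.0008, 0.0076, 0.002], [-0.0017, 0.0008, 0.0076, 0.002]]
[0.53085459 0.2064895  0.37935949]
```

View pics/w3.png

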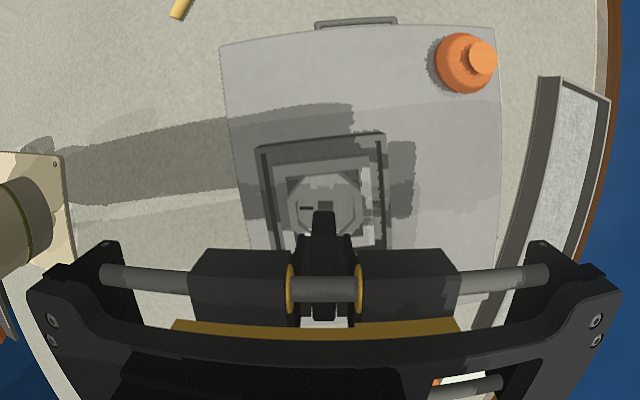

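Wrist view: the paddle is end-on between the jaws, with its lower edge around (323,212). It hides the socket, but the rotor line shows at (306,208). I'll check where the key sits in the grip.

```bash
python3 - <<'E'
from h import *
s=r.read_state(); c=cam('wrist'); g=c['img'].max(2).astype(int)
M=R.from_quat(s['eef_rot']).as_matrix(); T=s['ee_pos']
# key point in hand: key y -> tool x ; key x -> tool y ; key z -> -tool z ; foot 0.0608 ahead of TCP
def kp(x,y,z,d=0): return T+M@np.array([y+d,x,.0608-z])
for d in (-.003,0,.003): print(d,[np.round(proj(c,kp(x,.025,z,d)),1).tolist() for z in (.05,.086) for x in(-.006,.006)])
print(g[204:232,323].tolist())
for v in (218,224,230): print(v,g[v,304:344].tolist())
E
cd pics; python3 -c "
import cv2;a=cv2.imread('w3.png')[190:260,280:370];cv2.imwrite('w3c.png',cv2.resize(a,None,fx=7,fy=7,interpolation=cv2.INTER_CUBIC))"
```

```text
-0.003 [[312.0, 215.2], [333.5, 215.2], [309.2, 242.6], [336.0, 242.6]]
0 [[311.9, 210.1], [333.6, 210.1], [309.1, 236.5], [336.1, 236.5]]
0.003 [[311.8, 205.0], [333.6, 205.0], [309.0, 230.3], [336.2, 230.3]]
[66, 65, 69, 87, 99, 96, 62, 38, 30, 34, 33, 32, 32, 31, 33, 32, 29, 32, 34, 33, 33, 34, 33, 31, 33, 32, 33, 31]
218 [121, 121, 120, 120, 121, 121, 123, 118, 89, 39, 26, 32, 33, 32, 32, 34, 31, 30, 34, 33, 30, 32, 31, 32, 31, 33, 30, 34, 32, 33, 23, 108, 121, 122, 121, 121, 120, 120, 120, 120]
224 [91, 93, 101, 112, 119, 121, 125, 119, 34, 32, 30, 33, 32, 31, 32, 30, 32, 32, 29, 33, 32, 32, 32, 34, 32, 32, 32, 32, 32, 32, 25, 57, 110, 126, 121, 121, 120, 123, 122, 116]
230 [122, 123, 121, 119, 113, 106, 93, 64, 24, 31, 30, 33, 31, 33, 32, 33, 32, 31, 30, 33, 31, 31, 31, 32, 31, 30, 31, 34, 31, 31, 27, 25, 104, 119, 104, 90, 89, 88, 89, 101]
```

View pics/w3c.png

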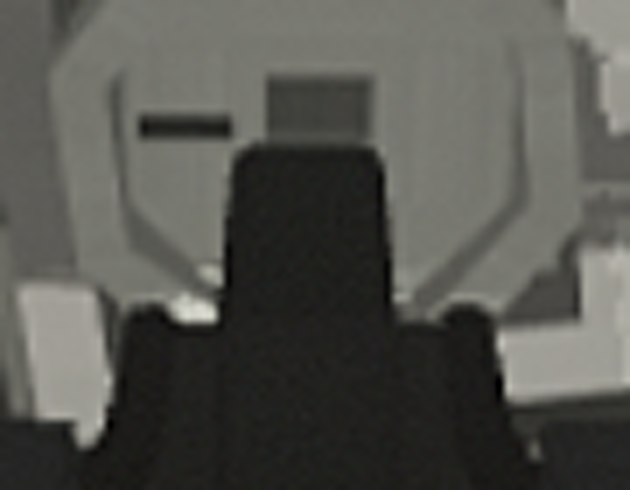

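```bash
python3 - <<'E'
from h import *
s=r.read_state(); c=cam('wrist'); g=c['img'].max(2).astype(int)
for cx,cy in ((.5422,.1227),(.5422,.1237),(.5432,.1227)):
  for a in (.115,):
    ca,sa=np.cos(a),np.sin(a); f=lambda i,j:np.round(proj(c,[cx+ca*i-sa*j,cy+sa*i+ca*j,.126]),1).tolist()
    h=.00675; print(cx,cy,a,f(-h,h),f(h,h),f(-h,-h),f(h,-h),'line',f(-.0095,0),f(-.022,0))
print(g[204,310:342].tolist()); print(g[196:212,320].tolist(),g[196:212,330].tolist()); print(g[202:214,301].tolist(),g[202:214,311].tolist())
plan([.5422,.1227,.208],.115,3)
E
```

```text
0.5422 0.1227 0.115 [317.4, 195.7] [333.2, 195.7] [317.5, 210.6] [333.0, 210.6] line [314.2, 203.2] [299.7, 203.2]
0.5422 0.1237 0.115 [317.5, 194.6] [333.3, 194.6] [317.6, 209.6] [333.2, 209.6] line [314.3, 202.1] [299.9, 202.1]
0.5432 0.1227 0.115 [318.5, 195.8] [334.3, 195.8] [318.6, 210.8] [334.2, 210.8] line [315.4, 203.4] [300.9, 203.4]
[32, 31, 32, 71, 112, 124, 124, 121, 69, 64, 64, 66, 66, 66, 63, 63, 63, 67, 67, 64, 65, 62, 71, 94, 125, 121, 120, 119, 120, 122, 123, 123]
[98, 71, 62, 64, 65, 67, 65, 63, 64, 67, 91, 97, 98, 96, 61, 39] [101, 73, 67, 65, 69, 66, 66, 65, 65, 72, 94, 96, 98, 94, 63, 37]
[97, 23, 32, 46, 113, 123, 118, 117, 119, 118, 118, 117] [99, 21, 31, 45, 118, 126, 123, 122, 123, 123, 124, 125]
from [0.5403 0.1226 0.2288] yaw 0.114 turn -0.001
[[-0.0, 0.0006, 0.0069, -0.0], [-0.0, 0.0006, 0.0069, -0.0], [-0.0, 0.0006, 0.0069, -0.0]]
```

```bash
cat >> h.py <<'E'
def st(n=6):
    P=[];F=[];Q=[]
    for _ in range(n):
        s=r.read_state(); P.append(s['ee_pos']);F.append(np.r_[s['ft_force'],s['torque']]);Q.append(s['eef_rot']); r.camera('top')
    M=R.from_quat(Q).mean().as_matrix(); m=np.mean(P,0)
    print('pos',m.round(4),'sd',np.std(P,0).round(4),'yaw',round(float(np.arctan2(M[1,1],M[0,1])),3),'tilt',M[:2,2].round(4),'F',np.mean(F,0).round(2),'sd',np.std(F,0).round(2)); return m,M
E
python3 -m pendant '[[0,0.0018,0.012,0],[0,0,0.012,0],[0,0,0.010,0],[0,0,0,0],[0,0,0,0],[0,0,0,0]]'; python3 - <<'E'
from h import *
m,M=st(); print('to go in tool axes',M.T@(np.array([.5422,.1221,.1868])-m))
E
```

```text
time: 8.97
ee_pos: [0.5422, 0.1242, 0.1949]
eef_rot: [0.665, 0.747, -0.0, 0.0]
ft_force: [-0.7, 0.9, -0.6]
width: 0.0117
grip_force: 40.0
pos [0.5424 0.1244 0.1952] sd [0.0001 0.0001 0.0002] yaw 0.116 tilt [0.0006 0.0003] F [-0.29  0.11 -0.65 -0.08  0.04 -0.01] sd [0.4  0.48 0.18 0.03 0.03 0.03]
to go in tool axes [-0.00226799 -0.0004734   0.00840775]
```

```bash
python3 -m pendant '[[-0.002,-0.0005,0.003,0],[0,0,0,0],[0,0,0,0]]'; python3 - <<'E'
from h import *
m,M=st(); c=cam('wrist'); g=c['img'].max(2).astype(int)
cx,cy,a=.5422,.1224,.115
ca,sa=np.cos(a),np.sin(a); f=lambda i,j:np.round(proj(c,[cx+ca*i-sa*j,cy+sa*i+ca*j,.126]),1).tolist()
h=.00675; print(f(-h,h),f(h,h),f(-h,-h),'line',f(-.0095,0),f(-.022,0))
print([np.round(proj(c,m+M@np.array([.025,x,.0108])),1).tolist() for x in(-.006,.006)])
u,v=f(0,h); v=int(v)
print(v-8,g[v-8:v+30,int(u)].tolist()); print('row',v+3,g[v+3,300:345].tolist())
u,v=f(-.018,0);v=int(v); print('line',int(u),v-8,g[v-8:v+9,int(u)].tolist(), g[v-8:v+9,int(u)+5].tolist())
E
```

```text
time: 9.52
ee_pos: [0.5418, 0.1221, 0.1916]
eef_rot: [0.665, 0.747, -0.0, -0.0]
ft_force: [0.1, 0.3, -0.8]
width: 0.0118
grip_force: 40.0
pos [0.5419 0.1223 0.1918] sd [0.0001 0.0001 0.0001] yaw 0.116 tilt [-0.0001  0.0001] F [-0.18  0.07 -1.3  -0.06  0.02 -0.  ] sd [0.51 0.53 0.35 0.02 0.04 0.02]
[314.1, 209.1] [332.3, 209.2] [314.3, 226.0] line [310.5, 217.7] [293.9, 217.6]
[[311.8, 210.2], [333.4, 210.2]]
201 [124, 122, 122, 121, 121, 121, 123, 126, 125, 44, 32, 31, 33, 32, 36, 33, 30, 32, 31, 32, 30, 33, 31, 29, 33, 34, 31, 28, 29, 34, 29, 32, 30, 30, 32, 31, 35, 33]
row 212 [120, 123, 123, 120, 122, 124, 124, 124, 120, 121, 121, 121, 128, 81, 46, 26, 27, 30, 30, 31, 32, 31, 30, 31, 32, 29, 30, 32, 33, 31, 32, 31, 26, 41, 98, 122, 123, 121, 119, 122, 124, 125, 122, 120, 123]
line 299 209 [122, 121, 120, 121, 122, 123, 126, 62, 37, 30, 50, 88, 126, 123, 121, 121, 122] [122, 121, 121, 122, 122, 124, 128, 63, 35, 30, 50, 87, 128, 124, 122, 121, 120]
```

```bash
python3 -m pendant '[[-0.0005,0.0003,0.001,0],[0,0,0.001,0],[0,0,0.001,0],[0,0,0.001,0],[0,0,0.001,0],[0,0,0.001,0],[0,0,0.001,0],[0,0,0,0]]'; python3 - <<'E'
from h import *
st(4)
E
```

```text
time: 10.53
ee_pos: [0.5422, 0.1218, 0.1846]
eef_rot: [0.665, 0.747, -0.0, -0.0]
ft_force: [-0.3, 0.7, -0.8]
width: 0.0115
grip_force: 40.0
pos [0.5422 0.1219 0.1847] sd [0.     0.     0.0001] yaw 0.116 tilt [-0.0002  0.    ] F [ 0.02 -0.06 -0.65 -0.08  0.05 -0.01] sd [0.65 0.42 0.13 0.02 0.02 0.02]
```

```bash
python3 -m pendant '[[0,0,0.001,0],[0,0,0.001,0],[0,0,0.001,0],[0,0,0,0]]'; python3 - <<'E'
from h import *
st(3)
E
```

```text
time: 11.07
ee_pos: [0.5421, 0.1218, 0.1815]
eef_rot: [0.665, 0.747, -0.0, -0.0]
ft_force: [0.6, 0.8, -2.1]
width: 0.0118
grip_force: 40.0
pos [0.5422 0.1219 0.1817] sd [0.     0.     0.0001] yaw 0.116 tilt [-0.0003 -0.    ] F [ 0.08  0.25 -1.19 -0.07  0.03 -0.03] sd [0.39 0.37 0.66 0.02 0.02 0.01]
```

Smooth entry, 5 mm deep with no force.

```bash
python3 -m pendant '[[0,0,0.001,0],[0,0,0.001,0],[0,0,0.001,0],[0,0,0.001,0],[0,0,0.001,0],[0,0,0,0]]'; python3 -m pendant '[[0,0,0.001,0],[0,0,0.001,0],[0,0,0.001,0],[0,0,0,0]]'; python3 - <<'E'
from h import *
st(3)
E
```

```text
time: 11.72
ee_pos: [0.5421, 0.1218, 0.1766]
eef_rot: [0.665, 0.747, -0.0, -0.0]
ft_force: [-0.2, -0.5, -1.8]
width: 0.0117
grip_force: 40.0
time: 12.05
ee_pos: [0.5422, 0.1219, 0.1736]
eef_rot: [0.665, 0.747, -0.0, -0.0]
ft_force: [0.4, -0.0, -0.3]
width: 0.0116
grip_force: 40.0
pos [0.5422 0.1219 0.1737] sd [0.     0.     0.0001] yaw 0.116 tilt [-0.0002  0.    ] F [ 0.76 -0.3  -0.33 -0.08  0.03 -0.01] sd [0.26 0.35 0.01 0.02 0.01 0.01]
```

```bash
python3 -m pendant '[[0,0,0.0005,0],[0,0,0.0005,0],[0,0,0.0005,0],[0,0,0.0005,0],[0,0,0,0]]'; python3 -m pendant '[[0,0,0.0005,0],[0,0,0,0],[0,0,0,0]]'; python3 - <<'E'
from h import *
st(3)
E
```

```text
time: 12.62
ee_pos: [0.5422, 0.1218, 0.1717]
eef_rot: [0.665, 0.747, -0.0, -0.0]
ft_force: [0.5, -0.4, 0.5]
width: 0.0113
grip_force: 40.0
time: 12.87
ee_pos: [0.5423, 0.1219, 0.1713]
eef_rot: [0.665, 0.747, 0.0, -0.0]
ft_force: [-1.5, -0.5, -1.1]
width: 0.0116
grip_force: 40.0
pos [0.5423 0.1219 0.1713] sd [0. 0. 0.] yaw 0.116 tilt [0.     0.0001] F [-0.6  -0.05 -1.29 -0.12  0.04 -0.01] sd [0.67 0.3  0.13 0.02 0.01 0.05]
```

```bash
python3 -m pendant '[[0,0,0.0005,0],[0,0,0,0],[0,0,0,0]]';python3 -m pendant '[[0,0,0.0005,0],[0,0,0,0],[0,0,0,0]]'; python3 - <<'E'
from h import *
st(3)
E
```

```text
time: 13.27
ee_pos: [0.5423, 0.1219, 0.1708]
eef_rot: [0.665, 0.747, 0.0, -0.0]
ft_force: [-0.3, 1.0, -0.5]
width: 0.0117
grip_force: 40.0
time: 13.52
ee_pos: [0.5424, 0.1219, 0.1707]
eef_rot: [0.665, 0.747, 0.0, 0.0]
ft_force: [-1.5, 0.1, 4.0]
width: 0.012
grip_force: 40.0
pos [0.5424 0.1219 0.1706] sd [0. 0. 0.] yaw 0.116 tilt [0.0003 0.0003] F [-1.32 -0.01  4.49 -0.21  0.47  0.01] sd [0.17 0.25 0.52 0.01 0.04 0.02]
```

Seated on the floor with about 6 N. I'll ease off slightly and turn clockwise, watching the moment.

```bash
python3 -m pendant '[[0,0,-0.0003,0],[0,0,0,0],[0,0,0,0.04],[0,0,0,0.04],[0,0,0,0.04],[0,0,0,0.04],[0,0,0,0.04],[0,0,0,0]]'; python3 - <<'E'
from h import *
st(3)
E
python3 -m pendant '[[0,0,0,0.04],[0,0,0,0.04],[0,0,0,0.04],[0,0,0,0.04],[0,0,0,0]]'; python3 - <<'E'
from h import *
st(3)
E
```

```text
time: 14.33
ee_pos: [0.5419, 0.1216, 0.1706]
eef_rot: [0.737, 0.676, -0.0, -0.0]
ft_force: [-2.9, -1.1, 4.5]
width: 0.0117
grip_force: 40.0
pos [0.5419 0.1216 0.1706] sd [0. 0. 0.] yaw -0.085 tilt [-0.001  -0.0003] F [-2.83 -0.83  5.05 -0.43  0.99  0.11] sd [0.13 0.28 0.53 0.02 0.05 0.01]
time: 14.9
ee_pos: [0.5418, 0.1216, 0.1706]
eef_rot: [0.789, 0.615, -0.001, -0.0]
ft_force: [-3.9, -1.0, 6.1]
width: 0.0117
grip_force: 40.0
pos [0.5418 0.1216 0.1706] sd [0. 0. 0.] yaw -0.245 tilt [-0.0012 -0.0003] F [-3.85 -1.18  5.88 -0.46  1.12  0.14] sd [0.26 0.22 0.13 0.03 0.03 0.03]
```

Moment is about 0.13 N m, so the rotor is turning. Continuing.

```bash
python3 -m pendant '[[0,0,0,0.05],[0,0,0,0.05],[0,0,0,0.05],[0,0,0,0.05],[0,0,0,0.05],[0,0,0,0.05],[0,0,0,0.05],[0,0,0,0]]'; python3 - <<'E'
from h import *
st(3)
E
python3 -m pendant '[[0,0,0,0.05],[0,0,0,0.05],[0,0,0,0.05],[0,0,0,0.05],[0,0,0,0.05],[0,0,0,0.05],[0,0,0,0.05],[0,0,0,0]]'; python3 - <<'E'
from h import *
st(3)
E
```

```text
time: 15.72
ee_pos: [0.5416, 0.1218, 0.1706]
eef_rot: [0.884, 0.468, -0.001, -0.0]
ft_force: [-4.5, -1.7, 7.6]
width: 0.0118
grip_force: 40.0
pos [0.5416 0.1218 0.1706] sd [0. 0. 0.] yaw -0.595 tilt [-0.0016 -0.0002] F [-4.44 -0.8   6.79 -0.38  1.44  0.08] sd [0.09 0.68 0.55 0.01 0.02 0.02]
time: 16.53
ee_pos: [0.5415, 0.122, 0.1706]
eef_rot: [0.952, 0.307, -0.001, -0.0]
ft_force: [-6.0, 0.3, 6.8]
width: 0.0119
grip_force: 40.0
pos [0.5415 0.1219 0.1706] sd [0. 0. 0.] yaw -0.945 tilt [-0.0019  0.    ] F [-5.6  -0.23  7.55 -0.28  1.6   0.11] sd [0.3  0.4  0.58 0.02 0.01 0.02]
```

```bash
python3 -m pendant '[[-0.0004,-0.0003,-0.0003,0],[0,0,0,0.04],[0,0,0,0.04],[0,0,0,0.04],[0,0,0,0.04],[0,0,0,0.04],[0,0,0,0]]'; python3 - <<'E'
from h import *
st(3)
E
python3 -m pendant '[[0,0,0,0.03],[0,0,0,0.03],[0,0,0,0.03],[0,0,0,0]]'; python3 - <<'E'
from h import *
st(3)
E
```

```text
time: 17.27
ee_pos: [0.5412, 0.122, 0.1707]
eef_rot: [0.977, 0.211, -0.001, -0.0]
ft_force: [-4.9, -0.2, 3.2]
width: 0.0119
grip_force: 40.0
pos [0.5412 0.122  0.1707] sd [0. 0. 0.] yaw -1.144 tilt [-0.0012 -0.    ] F [-4.85 -0.02  2.91  0.01  1.27  0.08] sd [0.15 0.14 0.59 0.02 0.08 0.  ]
time: 17.75
ee_pos: [0.5413, 0.1221, 0.1707]
eef_rot: [0.986, 0.168, -0.001, -0.0]
ft_force: [-5.0, 0.6, 4.1]
width: 0.0116
grip_force: 40.0
pos [0.5413 0.1221 0.1707] sd [0. 0. 0.] yaw -1.233 tilt [-0.0011  0.0001] F [-5.36  0.32  3.35  0.06  1.53  0.1 ] sd [0.34 0.21 0.58 0.02 0.02 0.03]
```

```bash
for i in 1; do python3 -m pendant '[[0,0,0,0.02],[0,0,0,0.02],[0,0,0,0.02],[0,0,0,0]]' >/dev/null; python3 -c "
from h import *
st(3)"; python3 -m pendant '[[0,0,0,0.02],[0,0,0,0.02],[0,0,0,0]]'>/dev/null; python3 -c "
from h import *
st(3)"; done
```

```text
pos [0.5413 0.1221 0.1707] sd [0. 0. 0.] yaw -1.292 tilt [-0.0012  0.0002] F [-4.87  0.64  3.27  0.09  1.56  0.11] sd [0.34 0.59 0.16 0.02 0.01 0.02]
pos [0.5413 0.1221 0.1707] sd [0. 0. 0.] yaw -1.332 tilt [-0.0011  0.0002] F [-5.33  0.87  3.19  0.13  1.58  0.11] sd [0.35 0.27 0.19 0.01 0.01 0.02]
```

```bash
python3 -m pendant '[[0,0,0,0.02],[0,0,0,0.02],[0,0,0,0]]' >/dev/null; python3 -c "
from h import *
st(4)"; python3 -m pendant '[[0,0,0,0.02],[0,0,0,0]]'>/dev/null; python3 -c "
from h import *
st(4)"
```

```text
pos [0.5413 0.1221 0.1707] sd [0. 0. 0.] yaw -1.372 tilt [-0.0012  0.0002] F [-5.3   0.66  3.51  0.16  1.58  0.12] sd [0.27 0.63 0.57 0.04 0.03 0.01]
pos [0.5412 0.1222 0.1707] sd [0. 0. 0.] yaw -1.392 tilt [-0.0012  0.0002] F [-5.55  0.76  3.14  0.18  1.61  0.12] sd [0.4  0.28 0.37 0.02 0.03 0.03]
```

```bash
python3 -m pendant '[[0,0,0,0.015],[0,0,0,0]]' >/dev/null; python3 -c "
from h import *
st(4)"; python3 -m pendant '[[0,0,0,0.015],[0,0,0,0]]'>/dev/null; python3 -c "
from h import *
st(4)"
```

```text
pos [0.5413 0.1222 0.1707] sd [0. 0. 0.] yaw -1.407 tilt [-0.0012  0.0003] F [-5.16  1.06  3.33  0.17  1.58  0.12] sd [0.32 0.12 0.39 0.02 0.03 0.02]
pos [0.5413 0.1222 0.1707] sd [0. 0. 0.] yaw -1.422 tilt [-0.0012  0.0003] F [-5.18  1.13  3.16  0.18  1.59  0.12] sd [0.14 0.28 0.57 0.03 0.02 0.05]
```

```bash
python3 -m pendant '[[0,0,0,0.015],[0,0,0,0]]' >/dev/null; python3 -c "
from h import *
st(4)"; python3 -m pendant '[[0,0,0,0.015],[0,0,0,0]]'>/dev/null; python3 -c "
from h import *
st(4)"
```

```text
pos [0.5412 0.1222 0.1707] sd [0. 0. 0.] yaw -1.437 tilt [-0.0012  0.0003] F [-4.94  0.65  3.21  0.18  1.61  0.12] sd [0.33 0.64 0.41 0.04 0.02 0.03]
pos [0.5412 0.1222 0.1707] sd [0. 0. 0.] yaw -1.452 tilt [-0.0012  0.0003] F [-5.44  0.74  3.57  0.21  1.58  0.1 ] sd [0.55 0.73 0.43 0.02 0.02 0.03]
```

```bash
python3 -m pendant '[[0,0,0,0.015],[0,0,0,0]]' >/dev/null; python3 -c "
from h import *
st(5)"; python3 -m pendant '[[0,0,0,0.015],[0,0,0,0]]'>/dev/null; python3 -c "
from h import *
st(5); c=cam('wrist'); save('w4',c['img'][120:400,180:480])"
```

```text
pos [0.5412 0.1222 0.1707] sd [0. 0. 0.] yaw -1.467 tilt [-0.0012  0.0003] F [-5.44  1.08  3.53  0.2   1.6   0.18] sd [0.4  0.46 0.56 0.03 0.03 0.03]
pos [0.5412 0.1222 0.1707] sd [0. 0. 0.] yaw -1.482 tilt [-0.0012  0.0003] F [-5.33  0.67  3.4   0.19  1.63  0.23] sd [0.09 0.44 0.44 0.03 0.04 0.03]
```

View pics/w4.png

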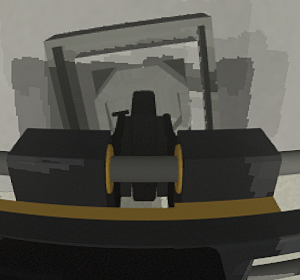

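The moment rose from 0.12 to 0.23 N m at yaw -1.48, so the rotor is at its stop. The view shows the line beside the key at (120,112), pointing sideways. Now I'll relieve the wind-up and release.

```bash
python3 -m pendant '[[0,0,0,-0.03],[-0.0005,0,0,-0.02],[0,0,0,0],[0,0,0,0]]' >/dev/null; python3 -c "
from h import *
st(3)"; python3 -m pendant '[[0,0,0,0],[0,0,0,0],[0,0,0,0],[0,0,0,0],[0,0,0,0],[0,0,0,0],[0,0,0,0],[0,0,0,0]]' 0.45 ; python3 -c "
from h import *
st(3)"
```

```text
pos [0.5411 0.122  0.1707] sd [0. 0. 0.] yaw -1.434 tilt [-0.0004  0.0003] F [-3.98  1.54  0.78  0.41  1.2   0.01] sd [0.47 0.09 0.44 0.04 0.02 0.03]
time: 23.1
ee_pos: [0.5413, 0.1218, 0.1709]
eef_rot: [0.998, 0.068, 0.0, -0.0]
ft_force: [-0.5, 0.2, 0.8]
width: 0.0387
grip_force: 0.0
pos [0.5413 0.1218 0.1709] sd [0. 0. 0.] yaw -1.434 tilt [0. 0.] F [ 0.39  0.23  0.32 -0.02  0.14 -0.02] sd [0.95 0.33 0.32 0.01 0.03 0.01]
```

Released cleanly. I'll retreat straight up and back, then check.

```bash
python3 -m pendant '[[0,0,-0.01,0],[0,0,-0.02,0],[0,0,-0.03,0],[0,0,-0.03,0],[0,0,-0.02,0],[-0.03,0,0,0],[-0.03,0,0,0],[-0.02,0,0,0]]'; python3 -m pendant '[[0,0.03,0,0],[0,0.03,0,0],[0,0.03,0,0],[0,0.02,0,0],[0,0,0,0],[0,0,0,0]]'; python3 - <<'E'
from h import *
c=cam('wrist'); u,v=map(int,proj(c,[.542,.122,.17])); print(u,v,r.read_state()['ee_pos'])
a=c['img'][max(0,v-80):v+80,max(0,u-90):u+90]; d=cam('scene'); u,v=map(int,proj(d,[.542,.122,.15])); b=d['img'][v-60:v+60,u-70:u+70]
save('fin',np.hstack([cv2.resize(a,(400,400*a.shape[0]//a.shape[1]))[:340],np.zeros((0,0,3),'uint8').reshape(0,0,3)] if 0 else [cv2.resize(a,(400,340)),cv2.resize(b,(397,340))]))
E
```

```text
time: 23.92
ee_pos: [0.4606, 0.1102, 0.2817]
eef_rot: [0.998, 0.068, 0.0, -0.0]
ft_force: [-0.7, -0.9, -0.3]
width: 0.0386
grip_force: 0.0
time: 24.42
ee_pos: [0.4771, 0.0009, 0.2817]
eef_rot: [0.998, 0.067, 0.0, -0.0]
ft_force: [-0.2, 0.6, 0.4]
width: 0.0391
grip_force: 0.0
197 113 [0.47706238 0.00217217 0.28145497]
```

View pics/fin.png

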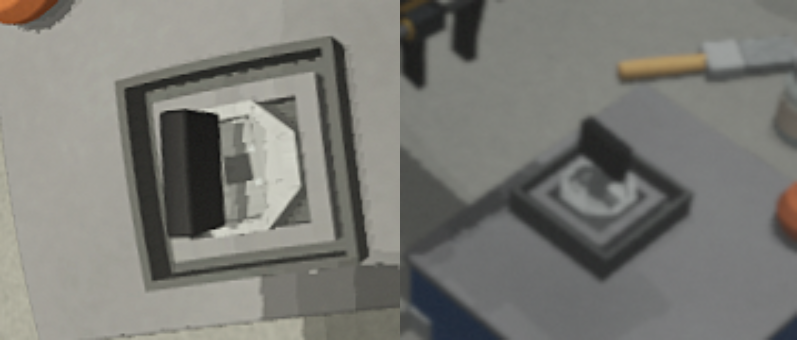

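The key stands upright in the lock with its paddle turned across, and the gripper is clear. Handing in.

```bash
python3 -c "
from bench import r
print(r.close_job())"
```

```text
the job is handed in; nothing more can be done
None
```

The job is handed in: the square key was seated with about 6 N, turned clockwise until the moment rose at the stop, and left standing upright in the lock; the hand-in returned no verdict.

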